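# Shut and latch an I/O enclosure

### The job

Close up the grey enclosure: push its open cover fully down with the fingertips, and only then push both slide latches at its front fully home over the cover's edge. Only push: do not pinch the latches or the cover, nor take the cover by its inside, and leave the modules, dust caps and screwdriver lying around it alone.

Things in the scene. Friction and masses are not known exactly. Their poses are not given: they have to be found in the camera images.
- enclosure: grey sheet-metal enclosure fixed to the bench, open-topped, 150 mm (its x) x 220 mm (its y) and 70 mm tall; origin at the centre of its underside, z up; -x is its front, which faces roughly towards the robot, and carries two latch guides that reach 51 mm out from the front wall, 45 mm wide, centred at y = +70 mm (left) and -70 mm (right), tops at 77 mm. An I/O module is screwed down inside, all of it below 47 mm
- cover (a joint): opening angle of the cover, rad: 0 is shut, flat on the enclosure; it stands about upright at 1.57 and stops at 1.85. The hinge is stiff (about 0.4 N m): the cover (about 0.3 kg) stays at whatever angle it is left
- cover_hinge (a point): the hinge line's middle, along the top of the enclosure's far (+x) wall, 73 mm above the bench; turns with the cover. The hinge line runs along the enclosure's y
- cover_edge (a point): middle of the cover's free edge, half-way through its thickness, 150 mm from the hinge; the cover is a flat plate 150 x 220 mm, 6 mm thick, centred on the hinge line's height, with a 2 mm raised panel on its outer face that is look only. A black liner plate, 138 x 208 mm and 3 mm thick, covers its inner face and is not to be touched. When open, its outer face looks away from the robot; when shut, its top is at 76 mm
- latch_left (a joint): left (+y of the enclosure) slide latch: how far it has been pushed, m. 0 is fully back (towards the robot), 0.030 is its stop, fully home, with the tongue 22 mm over the edge of the shut cover. Slides along the enclosure's +x; stays where it is left (slides with about 1.5 N of friction). A steel plate 42 long x 32 wide x 5 mm thick with an upright thumb tab 10 mm thick, 32 mm wide and 27 mm tall on its rear end
- tab_left (a point): middle of the rear face (the face towards the robot) of the left latch's thumb tab, 100 mm above the bench, 10 mm below the tab's top; moves with the latch. Axes as the enclosure's. Nothing stands directly behind it at that height
- latch_right (a joint): right (-y of the enclosure) slide latch: how far it has been pushed, m. 0 is fully back (towards the robot), 0.030 is its stop, fully home, with the tongue 22 mm over the edge of the shut cover. Slides along the enclosure's +x; stays where it is left (slides with about 1.5 N of friction). A steel plate 42 long x 32 wide x 5 mm thick with an upright thumb tab 10 mm thick, 32 mm wide and 27 mm tall on its rear end
- tab_right (a point): middle of the rear face (the face towards the robot) of the right latch's thumb tab, 100 mm above the bench, 10 mm below the tab's top; moves with the latch. Axes as the enclosure's. Nothing stands directly behind it at that height
- module_a: loose metal I/O module lying on the bench beside the work, 200 x 60 mm and 26 mm tall, round connectors to 40 mm; origin at the centre of its underside, x along its length. Leave alone
- module_b: loose metal I/O module lying on the bench beside the work, 200 x 60 mm and 26 mm tall, round connectors to 40 mm; origin at the centre of its underside, x along its length. Leave alone
- module_c: loose metal I/O module lying on the bench beside the work, 200 x 60 mm and 26 mm tall, round connectors to 40 mm; origin at the centre of its underside, x along its length. Leave alone
- module_d: loose metal I/O module lying on the bench beside the work, 200 x 60 mm and 26 mm tall, round connectors to 40 mm; origin at the centre of its underside, x along its length. Leave alone
- cap_a: loose black plastic dust cap, 24 mm across, 24 mm tall, standing on the bench in front of the enclosure; origin at the centre of its underside. Leave alone
- cap_b: loose black plastic dust cap, 24 mm across, 24 mm tall, standing on the bench in front of the enclosure; origin at the centre of its underside. Leave alone
- screwdriver: loose screwdriver with a black handle, about 190 mm long, lying on the bench across the front of the enclosure; origin on its underside, x along its length. Leave alone

How it is judged:
By the outcome, as a careful person would: the job done as asked, in the order asked, and still so for the second after the job is handed in, with the robot touching nothing.
It also fails if it takes over 51 s, if anything falls off the work surface, if the arm or the gripper's body presses on something with over 40 N, if the wrist force passes 120 N, or if a joint passes its speed limit or range.

### The arm

A 6-joint arm with a two-finger parallel gripper is mounted at the origin on the work surface. World frame = base frame: x ahead of the robot, y to its left, z up, the work surface at z = 0. Lengths are in m, angles in rad, forces in N, time in s.
With the tool pointing down it reaches from about 0.35 to 0.875 m from the base axis. Payload 15.5 kg.
Tool frame: the origin (TCP) lies midway between the tips of the shut fingers; the grasp point (between the pads) lies 19 mm behind it (bot.pinch_z is the x of the grasp point in the tool frame, in m); x points along the fingers, z is the direction in which the jaws open and shut, and the axes are right-handed (so a half turn about x gives the same grasp; the last joint's range is limited). The gripper opens to 85 mm and grips with 20 to 120 N. Pads are 22 mm wide; open, the fingers measure 114 mm over their backs; the gripper's body (76 mm by 85 mm) begins 54 mm behind the grasp point. The pads swing forward as they close: fully open they stand 13 mm farther back than shut.
Start: joints at [-1.429, 0.494, 1.345, -0, 1.302, -0.096], TCP at [0.147, -0.607, 0.231] pointing down, gripper open.
Joint ranges: [-2.91, 2.91], [-0.82, 2.16], [0.22, 2.67], [-1.22, 4.37], [0.12, 2.79], [-3.08, 3.08]. Speed limits (rad/s): [1.89, 1.89, 2.57, 3.01, 3.01, 3.01].

### API

Orientations are given as a rotation vector (axis times angle).
In Python, from workcell import bot gives the robot as it stands.
- The arm moves only by the shell command python3 -m pendant 'ROWS' [OPENING]. ROWS is JSON, a list of rows, each a list of 4 numbers: the shift along the tool's x, y, z in m, then the turn about the tool's x in rad. A call has 1 to 12 rows; each row shifts and turns the commanded pose from where the row before left it, along the tool's axes as they then stand; what a row does not reach is not made up. A row lasts 1/12 s, in which the tool goes at most 41.7 mm and 7.16 degrees, less where a joint would pass 70% of its speed; a pose out of reach is approached as far as the arm can. A call with a gripper value outside its range is refused whole. OPENING is the opening, from 0 (shut) to 1 (fully open), set as the call begins (- or left out, the last holds). The fingers move at their own pace and stop on an object; the grip force is fixed at half the most. Time passes only in rows, so rows that do not move let the fingers close. It gives the time, the measured TCP pose, the force and the opening at its end, in the units of the state.
- bot.observe(): the state, without advancing time (a new reading comes with each control period).
- bot.snapshot(name): name is "side" or "top"; returns (picture, depth): 480x640x3 uint8, blue, green, red; 480x640 float32, m along the optical axis (not along the pixel's ray), 0 where there is no reading.
- bot.camera_info(name): a dict with "mtx" (3x3 intrinsics, pixels), "R" (3x3) and "t" (3): a world point X has camera coordinates R X + t. Camera axes: x right, y down, z forward; pixel columns grow to the right and rows downward; lengths in m; the calibration is good to about 2 mm. A picture is of the moment at which its call begins. camera_info takes no time and is no camera call.
- bot.job_done(): hands the job in, once; it reports no verdict.
The state is a dict: "time_s": time; "q": joint angles; "joint_velocities": joint speeds; "joint_efforts": joint torques, N m; "ee_pos": TCP position; "ee_rot": TCP orientation; "contact_force": force on the tool from outside, world axes, zero at the start; "ft_torque": the same for the moment, N m; "grip_width": finger opening in m.
Only numpy, scipy, OpenCV 4.12 (cv2) and the standard library are available. Lean on these libraries where they do the work, as an engineer would, in place of code of your own. Each camera call takes 0.05 s, during which the arm holds its last target. There are 200 camera calls.

## Working session

There is one attempt and no reset: what is moved stays moved. The work goes in short steps, Python scripts to look and compute and a shell command to move; the robot and the scene stay as the last step left them, time stands still between calls to the robot, and variables do not carry over. Pictures are saved under pics/ and viewed, about 8 in all and at most 12, crops included, and the job is handed in when it is done.

```bash
mkdir -p pics
python3 - <<'E'
from workcell import bot
import cv2,numpy as np
for n in("top","side"):
    p,d=bot.snapshot(n); cv2.imwrite(f"pics/{n}0.png",p); np.save(f"pics/{n}0.npy",d)
    c=bot.camera_info(n); print(n,c["mtx"].tolist(),np.round(c["R"],4).tolist(),np.round(c["t"],4).tolist(),"cam",-c["R"].T@c["t"])
s=bot.observe();print({k:np.round(v,3).tolist() for k,v in s.items()})
E
```

```text
top [[503.36199775640625, 0.0, 323.0438604537026], [0.0, 503.36199775640625, 243.46633756214172], [0.0, 0.0, 1.0]] [[-0.0294, -0.9995, 0.0078], [-0.9952, 0.0285, -0.0931], [0.0928, -0.0105, -0.9956]] [0.0041, 0.5268, 1.2546] cam [0.40790903 0.00234791 1.29809623]
side [[590.5108353229429, 0.0, 317.33296062161656], [0.0, 590.5108353229429, 236.98975833242622], [0.0, 0.0, 1.0]] [[-0.7212, -0.6925, 0.0165], [-0.5287, 0.5348, -0.6591], [0.4476, -0.4841, -0.7519]] [0.4026, 0.3442, 1.1768] cam [-0.05445031  0.66442225  1.10498315]
{'time_s': 0.1, 'q': [-1.429, 0.494, 1.346, -0.0, 1.303, -0.096], 'joint_velocities': [-0.001, -0.003, -0.002, 0.0, 0.002, 0.001], 'joint_efforts': [0.001, -88.359, -38.456, -0.0, 0.005, 0.0], 'ee_pos': [0.147, -0.607, 0.231], 'ee_rot': [1.033, 1.313, -1.032], 'contact_force': [-0.054, 0.345, -0.053], 'ft_torque': [0.001, -0.042, -0.044], 'grip_width': 0.086}
```

View pics/top0.png

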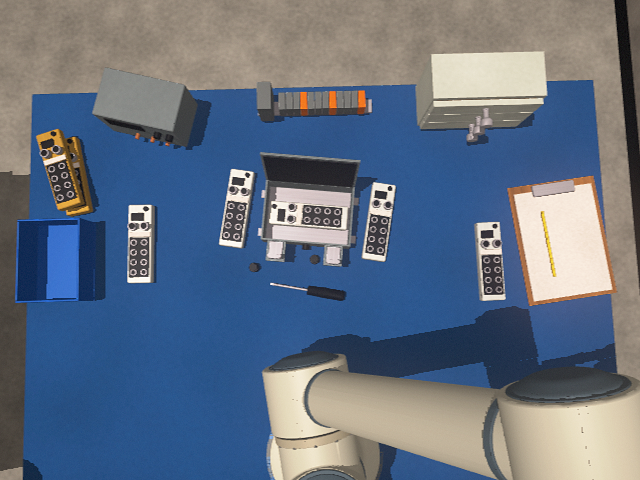

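View pics/side0.png

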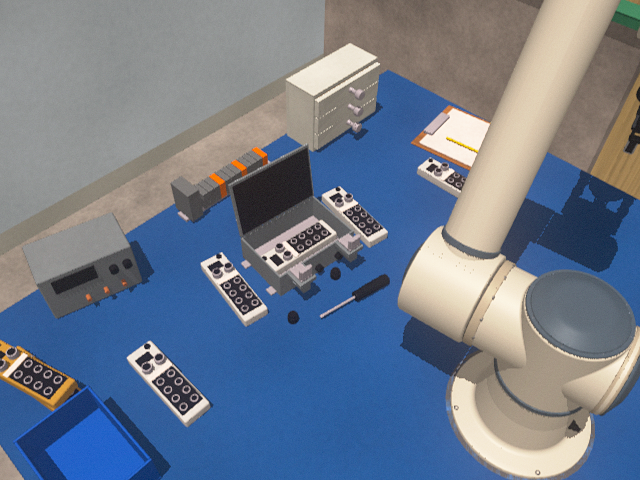

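The top view shows the enclosure at about (310,205), with the cover upright (edge (262,153)-(360,162)) and the latches at (275,252) and (334,256). The arm is on the right. Next I'll zoom in and get 3D points from depth.

```bash
cat > h.py <<'E'
from workcell import bot
import numpy as np, cv2
def pts(n,d):
    c=bot.camera_info(n);K=c["mtx"];v,u=np.mgrid[:480,:640]
    X=np.stack([(u-K[0,2])*d/K[0,0],(v-K[1,2])*d/K[1,1],d],-1)
    return (X-c["t"])@c["R"]          # R^T (X-t)
def proj(n,P):
    c=bot.camera_info(n);q=(np.atleast_2d(P)@c["R"].T+c["t"])@c["mtx"].T
    return q[:,:2]/q[:,2:]
E
python3 - <<'E'
from h import *
a=cv2.imread("pics/top0.png")[135:305,210:410]; b=cv2.imread("pics/side0.png")[135:335,190:400]
a=cv2.resize(a,None,fx=3,fy=3,interpolation=2); b=cv2.resize(b,None,fx=3,fy=3,interpolation=2)
cv2.imwrite("pics/za.png",a); cv2.imwrite("pics/zb.png",b)
P=pts("top",np.load("pics/top0.npy"))
for uv in [(265,154),(311,158),(357,163),(275,252),(334,256),(308,102),(287,110),(362,105),(265,225),(355,225),(308,295),(235,205),(379,220),(254,267),(315,260)]:
    print(uv,np.round(P[uv[1],uv[0]],3))
E
```

```text
(265, 154) [0.708 0.112 0.221]
(311, 158) [0.696 0.012 0.222]
(357, 163) [ 0.684 -0.089  0.214]
(275, 252) [0.504 0.106 0.086]
(334, 256) [ 0.49  -0.036  0.084]
(308, 102) [0.884 0.017 0.062]
(287, 110) [0.87  0.071 0.047]
(362, 105) [ 0.874 -0.12   0.058]
(265, 225) [0.576 0.134 0.038]
(355, 225) [ 0.575 -0.096 -0.001]
(308, 295) [ 0.397  0.031 -0.003]
(235, 205) [0.631 0.21  0.032]
(379, 220) [ 0.583 -0.156  0.026]
(254, 267) [0.472 0.165 0.025]
(315, 260) [0.485 0.01  0.023]
```

View pics/za.png

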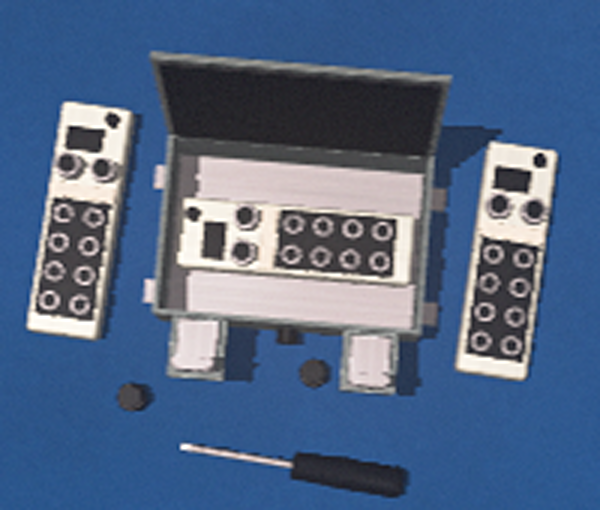

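View pics/zb.png

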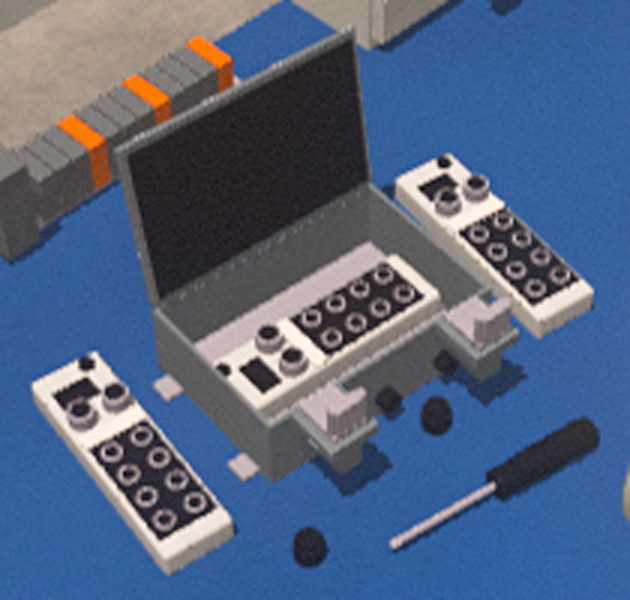

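The crops confirm that both latches are fully back, with the tabs at the rear of the guides. The cover is near upright and the space behind it is clear up to the terminal strip at x≈0.87. Next is an accurate pose from the depth clouds.

Run:
```python
from h import *
C={n:pts(n,np.load(f"pics/{n}0.npy")) for n in("top","side")}
for n,P in C.items():
    im=cv2.imread(f"pics/{n}0.png").astype(int)
    Q=P.reshape(-1,3)
    m=(Q[:,0]>.6)&(Q[:,0]<.76)&(abs(Q[:,1]-.01)<.13)&(Q[:,2]>.1)&(Q[:,2]<.25)
    c=Q[m]; 
    for _ in range(4):
        o=np.median(c,0); w=np.linalg.svd(c-c.mean(0),full_matrices=False)[2][2]; w*=np.sign(w[0])
        r=(c-c.mean(0))@w; c=c[abs(r)<.004]
    print(n,len(c),"plane n",np.round(w,3),"c",np.round(c.mean(0),4),"yaw",np.degrees(np.arctan2(w[1],w[0])),"tilt",np.degrees(np.arcsin(w[2])))
    A=Q[m]; print(" zmax",np.percentile(A[:,2],[95,99,100]))
    top=A[A[:,2]>.212]; print(" edge",len(top),top.mean(0),top[:,1].min(),top[:,1].max(),"slope",np.polyfit(top[:,1],top[:,0],1))
    for s,y in(("L",.106),("R",-.036)):
        k=(abs(Q[:,0]-.49)<.06)&(abs(Q[:,1]-y)<.05)&(Q[:,2]>.07)&(Q[:,2]<.12)
        B=Q[k]; t=B[B[:,2]>.1]
        print(" tab",s,len(t),t.mean(0),t.min(0),t.max(0)," all",len(B),B.min(0),B.max(0))
    k=(Q[:,0]>.45)&(Q[:,0]<.75)&(abs(Q[:,1]-.01)<.14)&(Q[:,2]>.06)&(Q[:,2]<.079);B=Q[k]
    (cx,cy),sz,a=cv2.minAreaRect((B[:,:2]*1000).astype(np.float32)); print(" rim+guides rect",cx,cy,sz,a)
```

```text
top 2206 plane n [ 0.979 -0.108 -0.175] c [0.6851 0.0147 0.1699] yaw -6.322927755442002 tilt -10.056964733900257
 zmax [0.22194565 0.22456541 0.22812406]
 edge 555 [0.69608184 0.01392233 0.21907067] -0.09537416129944169 0.12319093533985798 slope [0.11059271 0.69454213]
 tab L 58 [0.49299614 0.10553798 0.109691  ] [0.48720011 0.09008178 0.10004047] [0.49970207 0.12082108 0.11425303]  all 429 [0.48176941 0.05769656 0.07007848] [0.54757825 0.14076969 0.11425303]
 tab R 53 [ 0.47619012 -0.03227389  0.11093471] [ 0.47114675 -0.04678041  0.10516619] [ 0.48144188 -0.01840364  0.1155558 ]  all 429 [ 0.46557732 -0.08011926  0.07002199] [0.54869587 0.01383952 0.1155558 ]
 rim+guides rect 574.4884033203125 27.299591064453125 (220.1961212158203, 199.64065551757812) 83.6362533569336
side 3516 plane n [ 0.98  -0.108 -0.168] c [0.6861 0.0203 0.1651] yaw -6.311985175115577 tilt -9.685464027661732
 zmax [0.22077836 0.22398317 0.22616499]
 edge 574 [0.69645969 0.01766812 0.21872887] -0.09568637752777416 0.12548586577450208 slope [0.1107686  0.69450262]
 tab L 93 [0.49313927 0.10814101 0.10844965] [0.48634113 0.09075029 0.10019959] [0.50063282 0.12300428 0.11525655]  all 481 [0.48001977 0.05910268 0.07004623] [0.54946252 0.14217149 0.11525655]
 tab R 84 [ 0.47609928 -0.03047003  0.1089968 ] [ 0.47013111 -0.04918302  0.10076366] [ 0.4835032  -0.0144001   0.11606418]  all 463 [ 0.46440677 -0.08078005  0.07002325] [0.54921357 0.01295514 0.11606418]
 rim+guides rect 577.4320068359375 26.353439331054688 (224.40380859375, 206.92234802246094) 83.78014373779297
```

```bash
python3 - <<'E'
from h import *
from scipy.spatial.transform import Rotation as R
s=bot.observe(); M=R.from_rotvec(s["ee_rot"]).as_matrix(); print(np.round(M,3), np.degrees(np.arctan2(M[1,1],M[0,1])),np.degrees(np.arctan2(M[1,2],M[0,2])))
E
python3 -m pendant '[[-0.02,0,0,0],[-0.03,0,0,0],[-0.03,0,0,0]]' 0
```

```text
[[-0.     0.972  0.236]
 [ 0.001  0.236 -0.972]
 [-1.     0.    -0.001]] 13.6256367667404 -76.37435629156326
time_s: 0.35
ee_pos: [0.1471, -0.6067, 0.3113]
ee_rot: [1.034, 1.314, -1.031]
contact_force: [0.4, -0.4, 0.1]
grip_width: 0.0518
```

```bash
python3 -m pendant '[[0,0,0,0.116],[0,0,0,0.116],[0,0,0,0.116],[0,0.021,-0.028,0],[0,0.021,-0.028,0],[0,0.021,-0.028,0],[0,0.021,-0.028,0],[0,0.021,-0.028,0],[0,0.021,-0.028,0],[0,0.021,-0.028,0],[0,0.021,-0.028,0],[0,0.021,-0.028,0]]'
python3 -m pendant '[[0,0.021,-0.028,0],[0,0.021,-0.028,0],[0,0.021,-0.028,0],[0,0.021,-0.028,0],[0,0.021,-0.028,0],[0,0.021,-0.028,0],[0,0.021,-0.028,0],[0,0.021,-0.028,0],[0,0.021,-0.028,0],[0,0.021,-0.028,0],[0,0.021,-0.028,0],[0,0.021,-0.028,0]]'
cat >> h.py <<'E'
from scipy.spatial.transform import Rotation
YAW=np.radians(-6.32); O=np.array([.602,.0245]); EX=np.array([np.cos(YAW),np.sin(YAW)]); EY=np.array([-np.sin(YAW),np.cos(YAW)])
def where():
    s=bot.observe(); p=s["ee_pos"]; M=Rotation.from_rotvec(s["ee_rot"]).as_matrix()
    d=np.array(p[:2])-O
    print("t %.2f enc x %.4f y %.4f z %.4f yaw %.2f"%(s["time_s"],d@EX,d@EY,p[2],np.degrees(np.arctan2(M[1,1],M[0,1]))),"F",np.round(s["contact_force"],1),"w",round(s["grip_width"],4))
E
python3 -c "from h import *;where()"
```

```text
time_s: 1.35
ee_pos: [0.3636, -0.3762, 0.3111]
ee_rot: [1.29, 1.155, -1.29]
contact_force: [1.4, -0.4, 0.6]
grip_width: -0.0001
time_s: 2.35
ee_pos: [0.651, -0.0699, 0.3109]
ee_rot: [1.29, 1.156, -1.29]
contact_force: [1.0, -1.0, 0.3]
grip_width: -0.0003
t 2.35 enc x 0.0591 y -0.0884 z 0.3109 yaw -6.31 F [ 1.  -1.   0.3] w -0.0003
```

```bash
python3 -m pendant '[[0,0.025,-0.026,0],[0,0.028,-0.031,0],[0,0.028,-0.031,0],[0,0,0,0],[0.03,0,0,0],[0.03,0,0,0],[0.03,0,0,0],[0.025,0,0,0],[0,0,0,0],[0,0,0,0]]' >/dev/null
python3 - <<'E'
from h import *
where()
p,d=bot.snapshot("side");cv2.imwrite("pics/s1.png",cv2.resize(p[90:330,170:430],None,fx=2.4,fy=2.4,interpolation=2))
E
```

```text
t 3.18 enc x 0.1387 y -0.0023 z 0.1953 yaw -6.31 F [ 0.5 -0.5  0.7] w -0.0
```

View pics/s1.png

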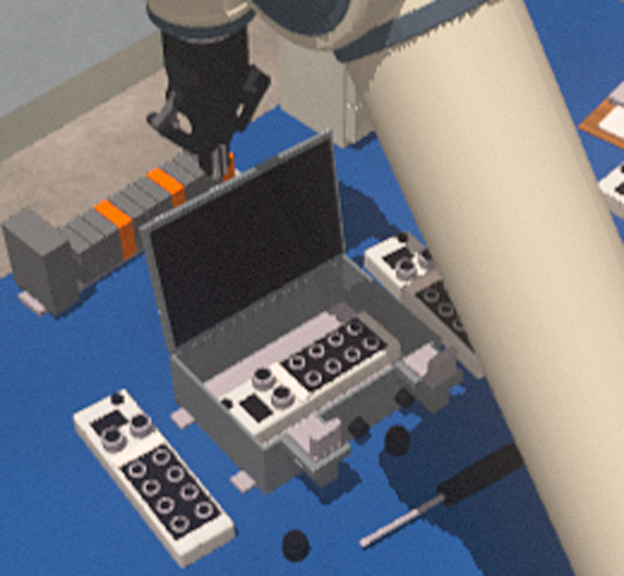

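The fingers are behind the upright cover, clear of it and of the strip. I'll push the cover over along the arc.

```bash
python3 -m pendant '[[0.0014,-0.01,0,0],[0.0014,-0.01,0,0],[0.0014,-0.01,0,0],[0.0014,-0.01,0,0],[0.0014,-0.01,0,0],[0.001,-0.01,0,0],[0.001,-0.01,0,0],[0.001,-0.01,0,0],[0.0036,-0.0093,0,0],[0.0036,-0.0093,0,0],[0.0036,-0.0093,0,0]]'
python3 - <<'E'
from h import *
where()
p,d=bot.snapshot("side");cv2.imwrite("pics/s2.png",cv2.resize(p[90:330,170:430],None,fx=2,fy=2,interpolation=2))
E
```

```text
time_s: 4.15
ee_pos: [0.6347, 0.0187, 0.1785]
ee_rot: [1.293, 1.151, -1.286]
contact_force: [2.9, -0.3, 0.6]
grip_width: 0.0002
t 4.15 enc x 0.0331 y -0.0022 z 0.1785 yaw -6.32 F [ 2.9 -0.3  0.6] w 0.0002
```

View pics/s2.png

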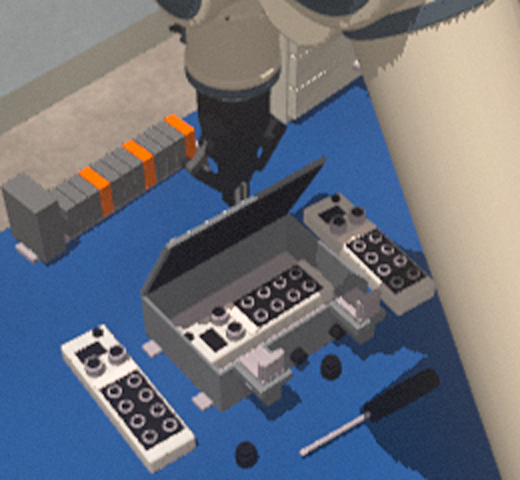

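The cover is following at about 60°, with the fingertip on its outer face. I'll continue down.

```bash
python3 -m pendant '[[0.0059,-0.0085,0,0],[0.0059,-0.0085,0,0],[0.0059,-0.0085,0,0],[0.0078,-0.0063,0,0],[0.0078,-0.0063,0,0],[0.0078,-0.0063,0,0],[0.0091,-0.0041,0,0],[0.0091,-0.0041,0,0],[0.0091,-0.0041,0,0]]'; python3 -c "from h import *;where()"
```

```text
time_s: 4.95
ee_pos: [0.5785, 0.0249, 0.1088]
ee_rot: [1.292, 1.152, -1.287]
contact_force: [2.1, -0.6, 1.2]
grip_width: 0.0001
t 4.95 enc x -0.0234 y -0.0022 z 0.1088 yaw -6.32 F [ 2.1 -0.6  1.2] w 0.0001
```

```bash
python3 -m pendant '[[0.009,-0.002,0,0],[0.009,-0.002,0,0],[0.008,-0.002,0,0],[0.004,0,0,0],[0.002,0,0,0]]'; python3 -c "from h import *;where()"; python3 -m pendant '[[0.001,0,0,0],[0.001,0,0,0],[0,0,0,0]]';python3 -c "from h import *;where()"
```

```text
time_s: 5.37
ee_pos: [0.5707, 0.0257, 0.0756]
ee_rot: [1.29, 1.155, -1.29]
contact_force: [-13.9, 0.7, 55.4]
grip_width: 0.0001
t 5.37 enc x -0.0312 y -0.0023 z 0.0756 yaw -6.31 F [-13.9   0.7  55.4] w 0.0001
time_s: 5.62
ee_pos: [0.5708, 0.0257, 0.0756]
ee_rot: [1.29, 1.154, -1.289]
contact_force: [-15.9, 0.1, 51.4]
grip_width: -0.0002
t 5.62 enc x -0.0312 y -0.0022 z 0.0756 yaw -6.30 F [-15.9   0.1  51.4] w -0.0002
```

The cover met a firm stop at z=0.0756, the expected 76 mm. I'll lift, move behind the left tab and check.

```bash
python3 -m pendant '[[-0.005,0,0,0],[-0.02,0,0,0],[-0.03,0,0,0],[-0.03,0,0,0],[0,-0.025,-0.015,0],[0,-0.033,-0.019,0],[0,-0.033,-0.019,0],[0,-0.033,-0.019,0],[0,0,0,0],[0,0,0,0]]'
python3 - <<'E'
from h import *
where()
for n in("side","top"):
    p,d=bot.snapshot(n);cv2.imwrite(f"pics/{n}3.png",cv2.resize(p[90:330,170:430],None,fx=2,fy=2,interpolation=2))
    Q=pts(n,d).reshape(-1,3); e=(Q[:,:2]-O); x=e@EX;y=e@EY
    m=(abs(x)<.065)&(abs(y)<.1)&(Q[:,2]>.03)&(Q[:,2]<.12)
    print(n,m.sum(),"cover z",np.median(Q[m,2]),"dz/dx",np.polyfit(x[m],Q[m,2],1))
    for s in(1,-1):
        k=(abs(y-s*.07)<.013)&(x<-.08)&(x>-.15)&(Q[:,2]>.095)&(Q[:,2]<.118)
        if k.sum():print(" tab",s,k.sum(),"x",np.percentile(x[k],[3,50,97]),"y",np.median(y[k]))
E
```

```text
time_s: 6.45
ee_pos: [0.4542, 0.1118, 0.1584]
ee_rot: [1.288, 1.156, -1.289]
contact_force: [0.2, -0.9, 0.1]
grip_width: 0.0001
t 6.45 enc x -0.1565 y 0.0705 z 0.1584 yaw -6.19 F [ 0.2 -0.9  0.1] w 0.0001
side 1860 cover z 0.07905239542612547 dz/dx [0.00241407 0.07898817]
 tab 1 91 x [-0.12265408 -0.11888461 -0.11012569] y 0.07083090199467347
 tab -1 78 x [-0.12367475 -0.12075844 -0.11250284] y -0.06952396710651465
top 3951 cover z 0.0785167937069415 dz/dx [-0.00049496  0.07855159]
 tab -1 51 x [-0.12361819 -0.11910285 -0.1141906 ] y -0.06999869561913746
```

View pics/side3.png

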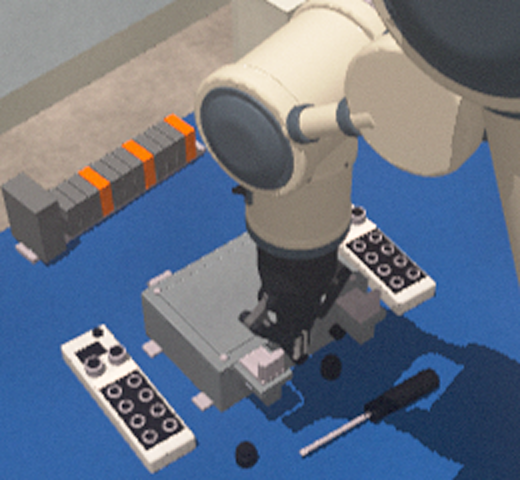

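The cover is flat (slope about 0, panel top at 78.5 mm) and the fingertips are just behind the left tab. I'll descend and push.

```bash
python3 -m pendant '[[0.03,0,0,0],[0.033,0,0,0],[0,0,0,0],[0,0.008,0,0],[0,0.008,0,0],[0,0.008,0,0],[0,0.008,0,0],[0,0.008,0,0],[0,0.005,0,0],[0,0,0,0]]'; python3 -c "from h import *;where()"
```

```text
time_s: 7.38
ee_pos: [0.5013, 0.1058, 0.0955]
ee_rot: [1.291, 1.154, -1.289]
contact_force: [-1.2, 0.2, -0.6]
grip_width: 0.0001
t 7.38 enc x -0.1090 y 0.0698 z 0.0955 yaw -6.33 F [-1.2  0.2 -0.6] w 0.0001
```

```bash
python3 -m pendant '[[0,0.003,0,0],[0,0.002,0,0],[0,0.001,0,0],[0,0,0,0]]'; python3 -c "from h import *;where()"
```

```text
time_s: 7.72
ee_pos: [0.5021, 0.1055, 0.0947]
ee_rot: [1.286, 1.16, -1.296]
contact_force: [-21.0, 3.3, 14.9]
grip_width: 0.0005
t 7.72 enc x -0.1082 y 0.0695 z 0.0947 yaw -6.31 F [-21.    3.3  14.9] w 0.0005
```

```bash
python3 -m pendant '[[0,-0.01,0,0],[0,-0.02,0,0],[0,-0.025,0,0],[-0.03,0,0,0],[-0.035,0,0,0],[0,0,0.028,0],[0,0,0.028,0],[0,0,0.028,0],[0,0,0.028,0],[0,0,0.028,0],[0,0,0,0],[0,0,0,0]]'
cat > look.py <<'E'
import sys
from h import *
where()
for n in("side","top"):
    p,d=bot.snapshot(n);cv2.imwrite(f"pics/{n}{sys.argv[1]}.png",cv2.resize(p[135:305,210:410],None,fx=3,fy=3,interpolation=2))
    Q=pts(n,d).reshape(-1,3); e=(Q[:,:2]-O); x=e@EX;y=e@EY
    m=(abs(x)<.04)&(abs(y)<.1)&(Q[:,2]>.03)&(Q[:,2]<.12)
    print(n,m.sum(),"cover z",np.median(Q[m,2]))
    for s in(1,-1):
        k=(abs(y-s*.07)<.013)&(x<-.06)&(x>-.15)&(Q[:,2]>.095)&(Q[:,2]<.118)
        if k.sum():print(" tab",s,k.sum(),"x",np.percentile(x[k],[3,50,97]),"y",np.median(y[k]))
E
python3 look.py 4
```

```text
time_s: 8.72
ee_pos: [0.4361, -0.0289, 0.1603]
ee_rot: [1.292, 1.153, -1.291]
contact_force: [-0.0, 0.4, -0.9]
grip_width: -0.0
t 8.72 enc x -0.1590 y -0.0713 z 0.1603 yaw -6.46 F [-0.   0.4 -0.9] w -0.0
side 2206 cover z 0.07926176722367151
 tab 1 86 x [-0.09686509 -0.0938684  -0.08554023] y 0.07060788410657579
 tab -1 80 x [-0.12436528 -0.12116044 -0.11221665] y -0.07023015035866237
top 2636 cover z 0.07869064720624724
 tab 1 52 x [-0.09651608 -0.09204379 -0.08671065] y 0.06939116312455469
```

The left latch moved about 27 mm and stopped hard. That is a little under 30 mm but within measuring error, so I'll check it against the right one.

```bash
python3 -m pendant '[[0.03,0,-0.001,0.003],[0.035,0,0,0],[0,0,0,0],[0,0.008,0,0],[0,0.008,0,0],[0,0,0,0],[0,0,0,0]]'; python3 -c "from h import *;where()";python3 -m pendant '[[0,0.008,0,0],[0,0.008,0,0],[0,0.008,0,0],[0,0.004,0,0],[0,0,0,0]]'; python3 -c "from h import *;where()"
```

```text
time_s: 9.4
ee_pos: [0.4536, -0.0287, 0.0965]
ee_rot: [1.293, 1.151, -1.29]
contact_force: [-0.3, 0.6, 0.4]
grip_width: 0.0001
t 9.40 enc x -0.1416 y -0.0692 z 0.0965 yaw -6.47 F [-0.3  0.6  0.4] w 0.0001
time_s: 9.82
ee_pos: [0.4813, -0.0321, 0.0952]
ee_rot: [1.293, 1.152, -1.291]
contact_force: [-0.1, 0.1, -0.5]
grip_width: -0.0
t 9.82 enc x -0.1138 y -0.0695 z 0.0952 yaw -6.49 F [-0.1  0.1 -0.5] w -0.0
```

```bash
python3 -m pendant '[[0,0.004,0,0],[0,0.002,0,0],[0,0,0,0]]'; python3 -c "from h import *;where()";python3 -m pendant '[[0,0.002,0,0],[0,0.002,0,0],[0,0,0,0]]'; python3 -c "from h import *;where()"
```

```text
time_s: 10.07
ee_pos: [0.4861, -0.0325, 0.095]
ee_rot: [1.292, 1.153, -1.292]
contact_force: [-0.9, -0.3, -0.0]
grip_width: 0.0001
t 10.07 enc x -0.1089 y -0.0694 z 0.0950 yaw -6.49 F [-0.9 -0.3 -0. ] w 0.0001
time_s: 10.32
ee_pos: [0.4868, -0.0324, 0.0947]
ee_rot: [1.29, 1.158, -1.296]
contact_force: [-16.2, 0.8, 11.4]
grip_width: -0.0001
t 10.32 enc x -0.1083 y -0.0693 z 0.0947 yaw -6.47 F [-16.2   0.8  11.4] w -0.0001
```

Both latches stop hard at the same enclosure x. I'll retreat and look.

```bash
python3 -m pendant '[[0,-0.01,0,0],[0,-0.02,0,0],[0,-0.025,0,0],[-0.035,0,0,0],[-0.035,0,0,0],[-0.035,-0.02,0,0],[-0.035,0,0.03,0],[0,0,0.04,0],[0,0,0.04,0],[0,0,0.04,0],[0,0,0,0],[0,0,0,0]]'
python3 look.py 5
```

```text
time_s: 11.32
ee_pos: [0.3982, -0.1724, 0.2317]
ee_rot: [1.295, 1.151, -1.295]
contact_force: [0.2, 0.3, -0.8]
grip_width: 0.0002
t 11.32 enc x -0.1809 y -0.2182 z 0.2317 yaw -6.71 F [ 0.2  0.3 -0.8] w 0.0002
side 2209 cover z 0.07909140545497804
 tab 1 89 x [-0.09677885 -0.09358344 -0.08618342] y 0.07047862253310955
 tab -1 78 x [-0.09646295 -0.09323116 -0.08584194] y -0.06991964023942032
top 2622 cover z 0.07861901830073162
 tab 1 54 x [-0.096386   -0.09222491 -0.08641684] y 0.06947138134121027
 tab -1 52 x [-0.09661032 -0.09253024 -0.08696533] y -0.07116615583147101
```

View pics/top5.png

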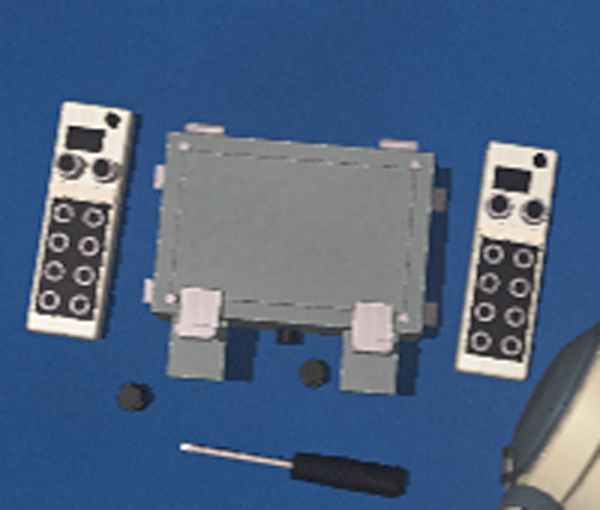

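View pics/side5.png

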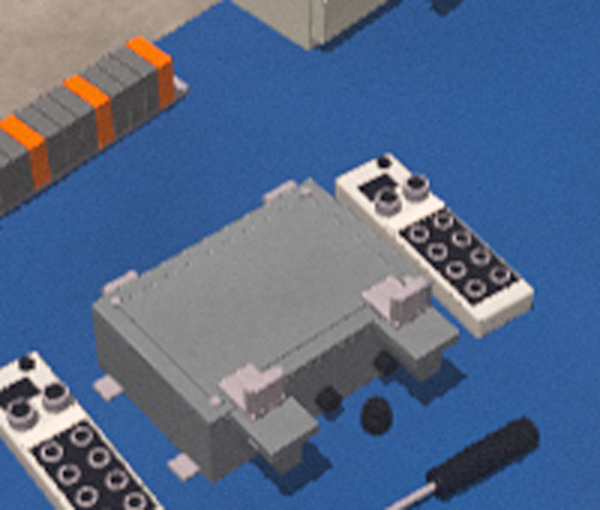

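Both latches lie over the cover edge and the surroundings look undisturbed. I measured a travel of about 27.5 mm against the nominal 30, so I'll check it against the enclosure's own edges.

Run:
```python
from h import *
for n in("top","side"):
    p,d=bot.snapshot(n); Q=pts(n,d).reshape(-1,3); e=Q[:,:2]-O; x=e@EX;y=e@EY;z=Q[:,2]
    r=lambda k:np.round(1000*np.percentile(x[k],[1,3,50,97,99]),1)
    print(n,"cover x ext",r((abs(y)<.04)&(z>.068)&(z<.09)&(abs(x)<.1)))
    for s in(1,-1):
        b=abs(y-s*.07)<.012
        print(" guide",s,r(b&(x<-.08)&(x>-.15)&(abs(z-.077)<.004)),"plate(z>.0805)",r(b&(z>.0812)&(z<.09)&(x<-.04)&(x>-.11)),"tab",r(b&(z>.1)&(z<.118)&(x<-.05)))
        # guide rear edge & tab heights
```

```text
top cover x ext [-75.7 -72.7  -2.   69.   71.6]
 guide 1 [-127.1 -126.1 -111.4  -96.5  -83.7] plate(z>.0805) [-104.4  -98.1  -69.4  -46.8  -42.8] tab [-96.7 -96.5 -91.7 -86.6 -86.4]
 guide -1 [-126.8 -126.6 -112.4  -96.5  -85.9] plate(z>.0805) [-102.   -99.8  -66.7  -44.7  -42.1] tab [-516.3 -516.1  -95.1  -87.3  -87.2]
side cover x ext [-76.2 -74.4  -7.   69.4  72.8]
 guide 1 [-126.9 -125.9 -110.7  -93.7  -92.9] plate(z>.0805) [-105.1 -102.8  -65.7  -43.   -42. ] tab [-97.4 -96.7 -92.7 -84.5 -84. ]
 guide -1 [-127.5 -127.  -111.6  -94.4  -93.9] plate(z>.0805) [-96.9 -96.4 -64.5 -44.8 -43. ] tab [-677.1 -676.9  -94.7  -85.6  -85.5]
```

```bash
python3 -c "
from h import *
where(); print(bot.job_done())"
```

```text
t 11.52 enc x -0.1808 y -0.2152 z 0.2316 yaw -6.41 F [ 0.5  1.3 -0.4] w 0.0002
the job is handed in; nothing more can be done
None
```

I pushed the cover shut with the closed fingertips on its outer face, then pushed the left and right latches home by their tabs. I backed the arm clear and handed the job in at about 11.5 s.

- **Cover:** it met a firm stop at 75.6 mm with about 51–55 N of downward force. Afterwards it measured flat, with the panel top at about 79 mm (nominal 78).
- **Latches:** both stopped hard at the same place, at 21 N (left) and 16 N (right) against about 1.5 N of sliding friction. The tab rear faces ended about 30.3 mm in from the guides' ends, where fully home should be 31 mm, so they agree within camera error.
- **Disagreement:** the latch travel I measured was about 26–28 mm, not the nominal 30. The latches may have started a little forward of fully back, or it may be depth error. I relied on the hard stops and the final position.
- **Surroundings:** the two modules beside the enclosure, the dust caps and the screwdriver looked unmoved in the last pictures. I did not check the other two modules, which were outside those crops. The arm was touching nothing at hand-in.

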